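Scoop up the cut tesserae and tip them into the empty tray

TASK

With the bench scoop, gather the five loose pale stones that lie before the chip fence of the cutting block: run the lip along the bench under them until it comes gently up against the fence, without ramming it (where the fence is set differs, so feel for it). Lift them together, carry them level without spilling any, and tip them from low down into the empty grey tray; then set the scoop down flat on the bench and let go. Do not handle the stones with the fingers, and do not shift the tray, hammer, nippers, brush or bottle.

Things in the scene. Friction and masses are not known exactly. Their poses are not given: they have to be found in the camera images.
- scoop: flat aluminium bench scoop, 0.2 to 0.3 kg: pan 120 long (its x from -60 to 60), 130 wide (125 inside), flat underside, floor 2.5 thick, bevelled over the front 20 to a 0.8 lip; open in front, back wall 32 high, side walls falling from 32 at the back to 8 at the lip. Origin: centre of the underside; x points out over the lip (pouring direction), z up. Starts empty, flat on the bench
- scoop_grip (a point): on the axis of the scoop's straight wooden handle, the place to grip it: 115 behind the scoop's origin, 46 above the underside. The handle is 24 wide (across), 24 high and 105 long and runs level along the scoop's x from 84 to 189 behind the origin
- scoop_lip (a point): middle of the scoop's front lip, at the level of the underside, 60 in front of the scoop's origin
- block: dark timber block screwed to the bench, 110 (its x) x 240 (its y) x 75 high, a steel cutting chisel upright on top (to 128). Before its -x face stands a chip fence: an upright board 220 long, 60 high, 18 thick, square to the block, on slotted straps. Its outer face is locked 20 to 70 before the block's face, differently each time, and is not measured. Origin: centre of the block's underside
- block_foot (a point): foot of the block's own -x face (not of the fence), in the middle of its length, at bench level; same axes as the block. The loose stones lie on the bench beyond the fence, 80 to 145 from this point along the block's -x and within 45 either side
- tray: the empty one of the grey plastic stock trays, 200 (its x) x 160 (its y) x 45 high, walls and floor 4 thick, 0.45 kg, loose on the bench. Origin: centre of its underside, z up. Two look-alike trays within reach are full of cut stone
- hammer: mosaic hammer lying on the bench, wooden handle 220 long, curved steel head; origin on the handle at bench level
- nippers: wheeled tile nippers lying on the bench, about 160 long, 16 high; origin near their pivot at bench level
- brush: hand brush lying on the bench; origin near its middle at bench level
- bottle: clear drinking bottle standing on the bench, 72 across, 210 high; origin at the centre of its underside
- stone0: tumbled marble tessera, a rounded block 20 x 18 x 15 with 5 rounded edges, 11 to 19 g, one of five pale stones that lie loose before the block's chip fence; origin at its centre. The stones slide on aluminium, wood and plastic with a friction coefficient of 0.28 to 0.42
- stone1: tumbled marble tessera, a rounded block 22 x 18 x 16 with 5 rounded edges, 11 to 19 g, one of five pale stones that lie loose before the block's chip fence; origin at its centre
- stone2: tumbled marble tessera, a rounded block 20 x 19 x 15 with 5 rounded edges, 11 to 19 g, one of five pale stones that lie loose before the block's chip fence; origin at its centre
- stone3: tumbled marble tessera, a rounded block 21 x 17 x 15 with 5 rounded edges, 11 to 19 g, one of five pale stones that lie loose before the block's chip fence; origin at its centre
- stone4: tumbled marble tessera, a rounded block 19 x 19 x 16 with 5 rounded edges, 11 to 19 g, one of five pale stones that lie loose before the block's chip fence; origin at its centre

How it is judged (in metres and radians):
On the way, in this order (a step that is already met when the one before it is completed fails the run):
1. the scoop has come up against the chip fence (touching it with more than 1 N) (contact force between scoop and block above 1 N), for 0.05 s.
2. all five stones lie in the pan of the scoop, which is lifted at least 40 mm off the bench and level within about 17 degrees (x of stone0 in the frame of scoop between -0.062 and 0.064 m and y of stone0 in the frame of scoop between -0.064 and 0.064 m and z of stone0 in the frame of scoop between 0.003 and 0.05 m and x of stone1 in the frame of scoop between -0.062 and 0.064 m and y of stone1 in the frame of scoop between -0.064 and 0.064 m and z of stone1 in the frame of scoop between 0.003 and 0.05 m and x of stone2 in the frame of scoop between -0.062 and 0.064 m and y of stone2 in the frame of scoop between -0.064 and 0.064 m and z of stone2 in the frame of scoop between 0.003 and 0.05 m and x of stone3 in the frame of scoop between -0.062 and 0.064 m and y of stone3 in the frame of scoop between -0.064 and 0.064 m and z of stone3 in the frame of scoop between 0.003 and 0.05 m and x of stone4 in the frame of scoop between -0.062 and 0.064 m and y of stone4 in the frame of scoop between -0.064 and 0.064 m and z of stone4 in the frame of scoop between 0.003 and 0.05 m and height (world z) of scoop above 0.04 m and angle between scoop's own z axis and vertical below 0.3 rad), for 0.3 s.
3. all five stones have gone into the empty tray (x of stone0 in the frame of tray between -0.097 and 0.097 m and y of stone0 in the frame of tray between -0.077 and 0.077 m and z of stone0 in the frame of tray between 0 and 0.045 m and x of stone1 in the frame of tray between -0.097 and 0.097 m and y of stone1 in the frame of tray between -0.077 and 0.077 m and z of stone1 in the frame of tray between 0 and 0.045 m and x of stone2 in the frame of tray between -0.097 and 0.097 m and y of stone2 in the frame of tray between -0.077 and 0.077 m and z of stone2 in the frame of tray between 0 and 0.045 m and x of stone3 in the frame of tray between -0.097 and 0.097 m and y of stone3 in the frame of tray between -0.077 and 0.077 m and z of stone3 in the frame of tray between 0 and 0.045 m and x of stone4 in the frame of tray between -0.097 and 0.097 m and y of stone4 in the frame of tray between -0.077 and 0.077 m and z of stone4 in the frame of tray between 0 and 0.045 m), for 0.2 s.
At the end, for the whole second after the job is handed in: all five stones at rest inside the empty tray, below its rim; the tray, hammer, nippers, brush and bottle within 30 mm of where they were; the scoop let go, at rest flat on the bench (underside within 8 mm of it, level within 4.5 degrees) (all of step 3 and linear speed of each of stone0, stone1, stone2, stone3, stone4, scoop below 0.02 m/s and height (world z) of scoop between -0.005 and 0.008 m and angle between scoop's own z axis and vertical below 0.08 rad and distance of each of tray, hammer, nippers, brush, bottle from where it was at the start of the episode below 0.03 m); the robot touches nothing.
It fails at once if the stones are handled with the fingers (more than 1 N) (contact force between the fingers and stone0 above 1 N or contact force between the fingers and stone1 above 1 N or contact force between the fingers and stone2 above 1 N or contact force between the fingers and stone3 above 1 N or contact force between the fingers and stone4 above 1 N).
It fails at once if the scoop is rammed into the fence or block (more than 40 N) (contact force between scoop and block above 40 N).
It fails at once if the scoop, off the bench and with its lip more than 0.2 m from the middle of the tray, is tilted more than 20 degrees while stones are aboard (height (world z) of scoop above 0.03 m and horizontal distance between scoop_lip and tray above 0.2 m and angle between scoop's own z axis and vertical above 0.35 rad and ((x of stone0 in the frame of scoop between -0.062 and 0.064 m and y of stone0 in the frame of scoop between -0.064 and 0.064 m and z of stone0 in the frame of scoop between 0.003 and 0.05 m) or (x of stone1 in the frame of scoop between -0.062 and 0.064 m and y of stone1 in the frame of scoop between -0.064 and 0.064 m and z of stone1 in the frame of scoop between 0.003 and 0.05 m) or (x of stone2 in the frame of scoop between -0.062 and 0.064 m and y of stone2 in the frame of scoop between -0.064 and 0.064 m and z of stone2 in the frame of scoop between 0.003 and 0.05 m) or (x of stone3 in the frame of scoop between -0.062 and 0.064 m and y of stone3 in the frame of scoop between -0.064 and 0.064 m and z of stone3 in the frame of scoop between 0.003 and 0.05 m) or (x of stone4 in the frame of scoop between -0.062 and 0.064 m and y of stone4 in the frame of scoop between -0.064 and 0.064 m and z of stone4 in the frame of scoop between 0.003 and 0.05 m))).
It fails at once if a stone is spilled: it lies on the bench more than 0.28 m from the foot of the block's face and outside the tray ((height (world z) of stone0 below 0.02 m and horizontal distance between stone0 and block_foot above 0.28 m and not (x of stone0 in the frame of tray between -0.097 and 0.097 m and y of stone0 in the frame of tray between -0.077 and 0.077 m and z of stone0 in the frame of tray between 0 and 0.045 m)) or (height (world z) of stone1 below 0.02 m and horizontal distance between stone1 and block_foot above 0.28 m and not (x of stone1 in the frame of tray between -0.097 and 0.097 m and y of stone1 in the frame of tray between -0.077 and 0.077 m and z of stone1 in the frame of tray between 0 and 0.045 m)) or (height (world z) of stone2 below 0.02 m and horizontal distance between stone2 and block_foot above 0.28 m and not (x of stone2 in the frame of tray between -0.097 and 0.097 m and y of stone2 in the frame of tray between -0.077 and 0.077 m and z of stone2 in the frame of tray between 0 and 0.045 m)) or (height (world z) of stone3 below 0.02 m and horizontal distance between stone3 and block_foot above 0.28 m and not (x of stone3 in the frame of tray between -0.097 and 0.097 m and y of stone3 in the frame of tray between -0.077 and 0.077 m and z of stone3 in the frame of tray between 0 and 0.045 m)) or (height (world z) of stone4 below 0.02 m and horizontal distance between stone4 and block_foot above 0.28 m and not (x of stone4 in the frame of tray between -0.097 and 0.097 m and y of stone4 in the frame of tray between -0.077 and 0.077 m and z of stone4 in the frame of tray between 0 and 0.045 m))).
It fails at once if a stone is dropped from too high (it falls faster than 1.6 m/s, more than about 130 mm) (linear speed of any of stone0, stone1, stone2, stone3, stone4 above 1.6 m/s).
It also fails if it takes over 64 s, if anything falls off the work surface, if the arm or the gripper's body presses on something with over 40 N, if the wrist force passes 120 N, or if a joint passes its speed limit or range.

ROBOT

A 7-joint arm with a two-finger parallel gripper is mounted at the origin on the work surface. World frame = base frame: x ahead of the robot, y to its left, z up, the work surface at z = 0. Lengths are in mm, angles in rad, forces in N, time in s.
With the tool pointing down it reaches from about 400 to 875 mm from the base axis. Payload 4.4 kg.
Tool frame: the origin (TCP) lies at the very end of the fingers, on their centre line; the grasp point (between the pads) lies 19 mm behind it; z points along the fingers, y is the line along which they close (so a half turn about z gives the same grasp; the last joint's range is limited). The gripper opens to 85 mm and grips with 20 to 120 N. Pads are 22 mm wide; open, the fingers measure 114 mm over their backs; the gripper's body (76 mm by 85 mm) begins 54 mm behind the grasp point. The pads swing forward as they close: fully open they stand 13 mm farther back than shut.
Start: joints at [1.099, 0.628, 0.038, 1.517, -0.027, 0.996, -0.02], TCP at [256.618, -597.214, 231.313] pointing down, gripper open.
Joint ranges: [-3.06, 3.06], [-0.37, 2.12], [-1.25, 1.32], [0.18, 2.47], [-1.1, 4.24], [0.23, 1.98], [-2.94, 2.94]. Speed limits (rad/s): [2.57, 2.57, 3.14, 3.14, 3.14, 3.14, 3.14].

INTERFACE

Orientations are given as [roll, pitch, yaw] about the fixed x, y, z axes, in that order (R = Rz(yaw) Ry(pitch) Rx(roll)).
In Python, from cell import read_state, get_image, camera_info, finish_job gives the robot as it stands.
- The arm moves only by the tool play_rows, never from a script. Its argument "deltas" is one flat list of numbers, 7 for each row, row after row: the shift along the tool's x, y, z in mm, then the turn, a rotation vector about the tool's x, y, z in rad, then the opening, from 0 (shut) to 1 (fully open). In form: [dx, dy, dz, ax, ay, az, grip, dx, dy, dz, ax, ay, az, grip, ...]. A call has 1 to 10 rows; each row is the pose to reach, as a shift and turn from the pose commanded when the call began, along the tool's axes at that moment; what a row does not reach only later rows make up. A row lasts 1/8 s, in which the tool goes at most 62.5 mm and 10.7 degrees, less where a joint would pass 70% of its speed; a pose out of reach is approached as far as the arm can. A call with a gripper value outside its range is refused whole. The fingers move at their own pace and stop on an object; the grip force is fixed at half the most. Time passes only in rows, so rows that repeat a pose let the fingers close. It gives the time, the measured TCP pose, the force, the opening and the grip force at its end, in the units of the state.
- read_state(): the state, without advancing time (a new reading comes with each control period).
- get_image(name): name is "scene" or "top"; returns the picture (480x640x3 uint8, red, green, blue); there is no depth.
- camera_info(name): a dict with "fx", "fy", "cx", "cy" (pixels), "T" (4x4, takes a point from camera to world coordinates). Camera axes: x right, y down, z forward; pixel columns grow to the right and rows downward; lengths in mm; the calibration is good to about 2 mm. A picture is of the moment at which its call begins. camera_info takes no time and is no camera call.
- finish_job(): hands the job in; it is judged then, once.
The state is a dict: "clock": time; "qpos": joint angles; "qd": joint speeds; "tau": joint torques, N m; "eef_pos": TCP position; "tool_rot": TCP orientation; "force": force on the tool from outside, world axes, zero at the start; "torque": the same for the moment, N m; "width": finger opening in mm; "gripper_force": force on a finger pad.
Only numpy, scipy, OpenCV 4.12 (cv2) and the standard library are available. Lean on these libraries where they do the work, as an engineer would, in place of code of your own. Each camera call takes 0.05 s, during which the arm holds its last target. There are 200 camera calls.

## Working session

There is one attempt and no reset: what is moved stays moved. The work goes in short steps, Python scripts to look and compute and a tool call to move; the robot and the scene stay as the last step left them, time stands still between calls to the robot, and variables do not carry over. Pictures are saved under pics/ and viewed, at most 14 in all, crops included, and the job is handed in when it is done.

Besides the shell and the picture viewer there is one more tool, called after "Emit:" as name(argument=value, ...) on one line, values as JSON. play_rows: Moves the arm, as the interface text tells. Its arguments: {"type":"object","properties":{"deltas":{"type":"array"}},"required":["deltas"]}

```bash
mkdir -p pics; python3 - <<'E'
from cell import *
import cv2
for n in("top","scene"):
    cv2.imwrite(f"pics/{n}0.png",get_image(n)[:,:,::-1])
    c=camera_info(n);print(n,c["fx"],c["fy"],c["cx"],c["cy"],c["T"])
s=read_state();print(s)
E
```

```text
top 452.4401300641357 452.4401300641357 319.52570275165067 239.80594041985776 [[ 1.34238137e-02 -9.89033502e-01  1.47080025e-01  3.58746832e+02]
 [-9.99794351e-01 -1.55123630e-02 -1.30622332e-02  4.54914589e+01]
 [ 1.52005449e-02 -1.46874434e-01 -9.89038343e-01  1.20988519e+03]
 [ 0.00000000e+00  0.00000000e+00  0.00000000e+00  1.00000000e+00]]
scene 501.4595193055923 501.4595193055923 320.0072306703533 241.36987130072788 [[-4.37539796e-01  6.32798736e-01 -6.38846372e-01  1.17444381e+03]
 [ 8.99076425e-01  2.96137792e-01 -3.22434475e-01  3.77024415e+02]
 [-1.48495746e-02 -7.15449626e-01 -6.98506494e-01  7.65899289e+02]
 [ 0.00000000e+00  0.00000000e+00  0.00000000e+00  1.00000000e+00]]
{'clock': 0.1, 'qpos': array([ 1.09917267,  0.62924625,  0.03848783,  1.51826621, -0.02699722,
        0.99629934, -0.01998031]), 'qd': array([ 0.00161768, -0.00207024, -0.00098256, -0.00232137,  0.00081834,
        0.00026975, -0.00011187]), 'tau': array([ 3.00350177e-03, -5.64538801e+01,  1.23015527e+00, -1.93975085e+01,
        1.12025358e-02,  5.47404328e-03, -3.40380336e-05]), 'eef_pos': array([ 256.38817854, -596.6910917 ,  230.48719345]), 'tool_rot': array([-3.13989319e+00,  4.43076886e-05,  4.05810095e-01]), 'force': array([-0.25737612,  0.21184742, -0.54324782]), 'torque': array([ 0.01306192, -0.00094952, -0.00262305]), 'gripper_force': 0.0, 'width': 85.75672360776603}
```

View pics/top0.png

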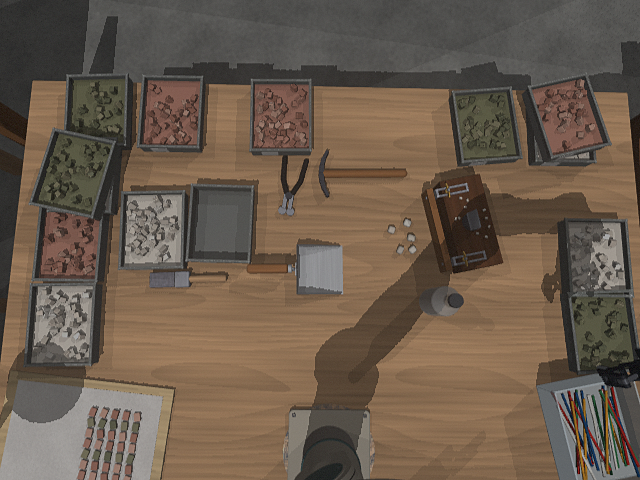

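View pics/scene0.png

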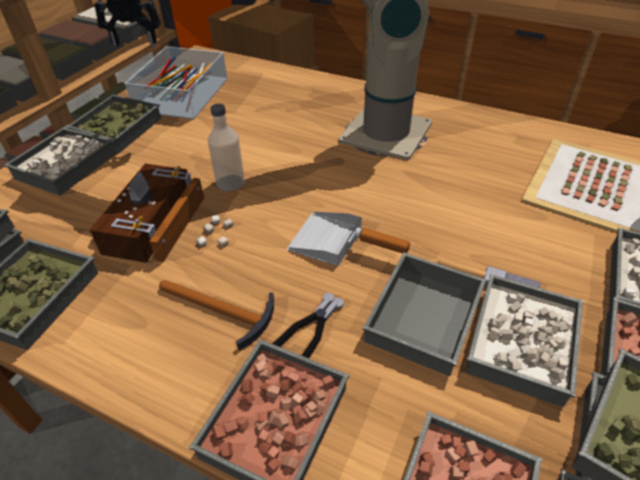

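The top view shows the scoop with its pan at about (320,268) and handle to the left at (248-295,268). The stones are at about (391-412, 222-250), the fence is left of the block at about (432,225), and the empty tray is at (222,223). The scene view confirms these.

```bash
cat > h.py <<'E'
import numpy as np,cv2
from cell import *
def ray(n,u,v):
    c=camera_info(n);T=np.array(c["T"])
    d=T[:3,:3]@np.array([(u-c["cx"])/c["fx"],(v-c["cy"])/c["fy"],1]);return T[:3,3],d
def pt(n,u,v,z):
    o,d=ray(n,u,v);return (o+d*(z-o[2])/d[2])
def px(n,p):
    c=camera_info(n);T=np.array(c["T"]);q=T[:3,:3].T@(np.array(p,float)-T[:3,3]);return c["fx"]*q[0]/q[2]+c["cx"],c["fy"]*q[1]/q[2]+c["cy"]
E
python3 - <<'E'
from h import *
im=cv2.imread("pics/top0.png")
a=im[170:310,240:510];cv2.imwrite("pics/c1.png",cv2.resize(a,None,fx=2.95,fy=2.95,interpolation=cv2.INTER_CUBIC))
hsv=cv2.cvtColor(im,cv2.COLOR_BGR2HSV)
m=((hsv[...,1]<70)&(hsv[...,2]>150)).astype(np.uint8)
n,l,st,ce=cv2.connectedComponentsWithStats(m)
for i in range(1,n):
    x,y=ce[i]
    if 280<x<425 and 195<y<300 and st[i,4]>15: print(st[i],ce[i],pt("top",x,y,12).round(1))
E
```

```text
[405 220   5   6  19] [406.89473684 222.94736842] [ 586.6 -205.6   12. ]
[389 227   5   6  21] [391.33333333 229.71428571] [ 567.4 -163.3   12. ]
[409 236   5   5  18] [410.83333333 237.83333333] [ 546.1 -215.6   12. ]
[410 247   6   6  23] [412.47826087 249.39130435] [ 514.8 -219.5   12. ]
[310 266   9  22  37] [313.75675676 277.86486486] [434.9  43.6  12. ]
```

View pics/c1.png

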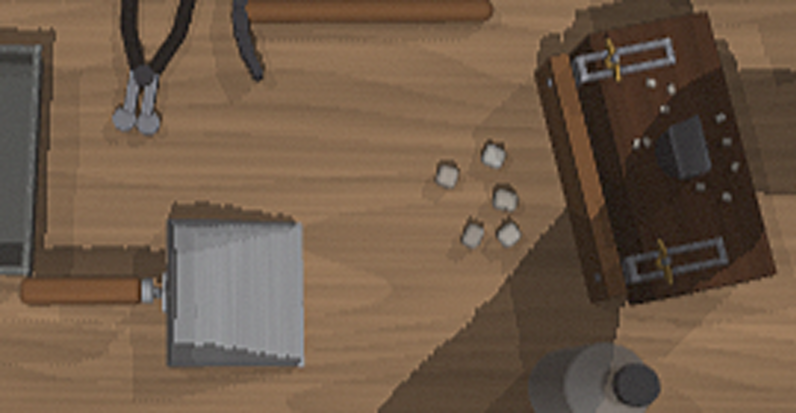

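The crop (scale 2.95, origin 240,170) shows the five stones at crop (445,175), (493,155), (505,198), (472,234) and (509,233). The lip edge runs from (302,222) to (303,366), the handle from (22,290) to (140,291), and the fence top edge from (553,57) to (592,215).

```bash
python3 - <<'E'
from h import *
f=lambda u,v,z:pt("top",240+u/2.95,170+v/2.95,z)[:2]
A=lambda d:np.degrees(np.arctan2(d[1],d[0])).round(1)
h0,h1=f(22,290.5,58),f(140,291,58);print("handle",h0,h1,A(h1-h0))
l0,l1=f(302,222,8),f(303,366,8);print("lip",l0,l1,A(l1-l0)+90-180,(l0+l1)/2)
b0,b1=f(705,12,75),f(775,272,75);print("block rt",b0,b1,A(b1-b0),np.hypot(*(b1-b0)))
a0,a1=f(553,57,60),f(590,212,60);print("fence",a0,a1,A(a1-a0))
d=b1-b0;d/=np.hypot(*d);n=np.array([-d[1],d[0]]);n*=-np.sign(n[1])
print("n",n,A(n),"fence dist along n",a0@n,a1@n,"blk far",b0@n,b1@n,"mid lat",(b0+b1)/2@d)
for s in[(445,175),(493,155),(505,198),(472,234),(509,233)]:
    p=f(*s,11);print(p.round(),"n",(p@n).round(),"lat",(p@d).round())
for c in[(186,262),(192,184),(256,186),(250,264)]: print("tray",pt("top",*c,45).round())
E
```

```text
handle [453.44238097 212.62820308] [454.50525062 110.96715593] -89.4
lip [523.66310707 -31.88298997] [393.57910916 -33.55973736] -269.3 [458.62110811 -32.72136367]
block rt [ 707.24620867 -382.79893165] [ 477.43765616 -434.33152372] -167.4 235.51555968476382
fence [ 668.03357197 -250.9763809 ] [ 529.25315063 -280.4082339 ] -168.0
n [ 0.21880759 -0.97576802] -77.4 fence dist along n 391.0655435606478 389.41799507139825 blk far 528.2737960889816 528.2737960889817 mid lat -488.59114455278626
[ 569. -162.] n 283.0 lat -519.0
[ 588. -206.] n 330.0 lat -528.0
[ 548. -217.] n 332.0 lat -487.0
[ 515. -186.] n 294.0 lat -461.0
[ 516. -220.] n 328.0 lat -455.0
tray [469. 373.  45.]
tray [676. 369.  45.]
tray [673. 200.  45.]
tray [466. 208.  45.]
```

```bash
cat >> h.py <<'E'
from scipy.spatial.transform import Rotation as Ro
def tgt(x,y,z,yaw,t=0): return np.array([x,y,z],float),Ro.from_euler('z',yaw)*Ro.from_euler('x',np.pi)*Ro.from_euler('y',t)
def go(*ws):
    "print tool-frame rows for world waypoints (x,y,z,yaw,tilt)"
    s=read_state();p0=s["eef_pos"];R0=Ro.from_euler('xyz',s["tool_rot"])
    print("t",round(s["clock"],2),"p",p0.round(1),"rot",s["tool_rot"].round(3),"F",s["force"].round(1),"w",round(s["width"],1),"q",s["qpos"].round(2))
    for w in ws:
        p,R=tgt(*w);print(R0.inv().apply(p-p0).round(1).tolist(),(R0.inv()*R).as_rotvec().round(3).tolist())
E
python3 -c "
from h import *
go((430,-300,320,.95),(470,-50,250,1.35),(455,142,130,1.588))"
```

```text
t 0.1 p [ 256.4 -596.7  230.5] rot [-3.14   0.     0.406] F [-0.3  0.2 -0.5] w 85.8 q [ 1.1   0.63  0.04  1.52 -0.03  1.   -0.02]
[276.6, -204.2, -89.2] [-0.002, -0.0, -0.544]
[412.1, -418.0, -18.8] [-0.002, -0.001, -0.944]
[474.1, -600.1, 101.5] [-0.002, -0.001, -1.182]
```

Emit:
play_rows(deltas=[40,-30,-60,0,0,-0.09,1,90,-65,-89,0,0,-0.2,1,140,-105,-89,0,0,-0.3,1,190,-140,-89,0,0,-0.4,1,235,-175,-89,0,0,-0.48,1,277,-204,-89,0,0,-0.54,1,310,-255,-75,0,0,-0.65,1,345,-305,-55,0,0,-0.75,1,380,-360,-35,0,0,-0.85,1,412,-418,-19,0,0,-0.94,1])

```text
clock: 1.35
eef_pos: [468.7, -61.6, 252.8]
tool_rot: [-3.141, -0.0, 1.348]
force: [1.2, 0.0, 0.5]
width: 85.7
gripper_force: 0.0
```

```bash
python3 -c "
from h import *
go((455,142,120,1.588),(455,142,27,1.588))"
```

```text
t 1.35 p [468.7 -61.6 252.8] rot [-3.141 -0.     1.348] F [1.2 0.  0.5] w 85.7 q [ 0.31  0.36 -0.32  1.96  0.15  0.84 -0.31]
[195.5, -58.3, 132.8] [-0.0, -0.0, -0.24]
[195.5, -58.3, 225.8] [-0.0, -0.0, -0.24]
```

Emit:
play_rows(deltas=[50,-15,40,0,0,-0.08,1,100,-30,80,0,0,-0.16,1,150,-45,120,0,0,-0.24,1,185,-56,130,0,0,-0.24,1,185,-56,130,0,0,-0.24,1,185,-56,130,0,0,-0.24,1])

```text
clock: 2.1
eef_pos: [455.4, 129.0, 123.4]
tool_rot: [-3.141, 0.001, 1.586]
force: [0.2, -0.9, 0.8]
width: 85.6
gripper_force: 0.0
```

```bash
python3 - <<'E'
from h import *
go((455,142,27,1.588))
im=get_image("top")[:,:,::-1];a=im[170:310,200:470]
cv2.imwrite("pics/c2.png",cv2.resize(a,None,fx=2.95,fy=2.95,interpolation=cv2.INTER_CUBIC))
E
```

```text
t 2.1 p [455.4 129.  123.4] rot [-3.141e+00  1.000e-03  1.586e+00] F [ 0.2 -0.9  0.8] w 85.6 q [-0.13  0.57 -0.29  2.1   0.32  0.52 -0.65]
[13.1, -0.1, 96.4] [-0.001, 0.001, -0.002]
```

Emit:
play_rows(deltas=[13,0,35,0,0,0,1,13,0,70,0,0,0,1,13,0,96,0,0,0,1,13,0,96,0,0,0,0.6,13,0,96,0,0,0,0,13,0,96,0,0,0,0,13,0,96,0,0,0,0,13,0,96,0,0,0,0,13,0,96,0,0,0,0])

```text
clock: 3.28
eef_pos: [456.4, 142.7, 28.5]
tool_rot: [3.139, -0.001, 1.585]
force: [0.0, -0.2, 6.7]
width: 23.3
gripper_force: 61.6
```

```bash
python3 - <<'E'
from h import *
go((455,142,27,1.588))
im=get_image("top")[:,:,::-1];a=im[170:310,200:470]
cv2.imwrite("pics/c3.png",cv2.resize(a,None,fx=2.95,fy=2.95,interpolation=cv2.INTER_CUBIC))
E
```

```text
t 3.27 p [456.4 142.7  28.5] rot [ 3.139e+00 -1.000e-03  1.585e+00] F [ 0.  -0.2  6.7] w 23.3 q [-0.25  0.75 -0.17  2.14  0.41  0.29 -0.76]
[-0.7, -1.4, 1.5] [0.002, -0.001, -0.003]
```

View pics/c3.png

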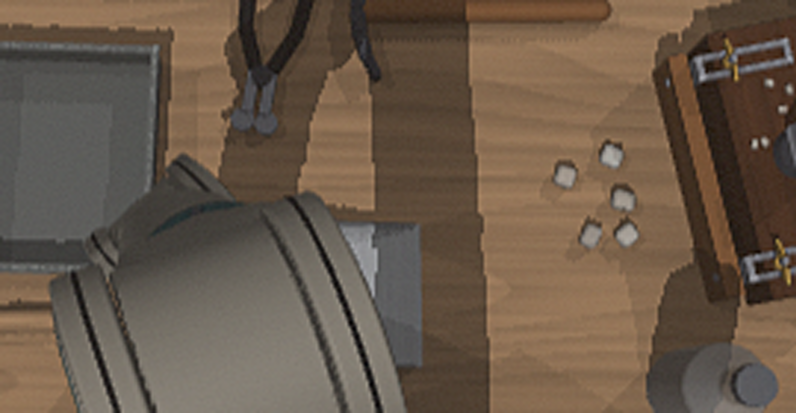

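The scoop is gripped (width 23.3) and square to the tool. The stones and tray have not moved.

```bash
python3 -c "
from h import *
go((456.4,142.7,45,1.585),(498.6,31.9,45,1.7855),(498.6,31.9,28,1.7855,.008))"
```

```text
t 3.33 p [456.4 142.7  28.5] rot [ 3.139e+00 -1.000e-03  1.585e+00] F [-0.4 -0.5  6.7] w 23.0 q [-0.25  0.75 -0.17  2.14  0.41  0.29 -0.76]
[-0.0, 0.0, -16.5] [0.002, -0.001, 0.0]
[-111.4, 40.6, -16.5] [0.002, -0.0, -0.2]
[-111.4, 40.6, 0.5] [0.003, 0.008, -0.2]
```

Emit:
play_rows(deltas=[0,0,-10,0,0,0,0,-10,3,-17,0,0,-0.02,0,-35,12,-17,0,0,-0.06,0,-65,23,-17,0,0,-0.12,0,-90,33,-17,0,0,-0.17,0,-105,38,-17,0,0,-0.2,0,-111,41,-17,0,0,-0.2,0,-111,41,-17,0,0,-0.2,0])

```text
clock: 4.32
eef_pos: [498.0, 31.7, 44.6]
tool_rot: [3.141, -0.0, 1.784]
force: [-0.3, 0.1, -2.0]
width: 23.3
gripper_force: 60.4
```

```bash
python3 -c "
from h import *
go((498.6,31.9,28,1.7855))
g=get_image('top')[:,:,::-1]
cv2.imwrite('pics/c4.png',cv2.resize(g[170:310,240:510],None,fx=2.95,fy=2.95,interpolation=cv2.INTER_CUBIC))"
```

```text
t 4.33 p [498.   31.7  44.6] rot [ 3.141 -0.     1.784] F [-0.3  0.1 -2. ] w 23.3 q [ 0.08  0.74 -0.3   2.07  0.52  0.4  -0.42]
[0.1, 0.6, 16.6] [0.0, -0.0, -0.001]
```

View pics/c4.png

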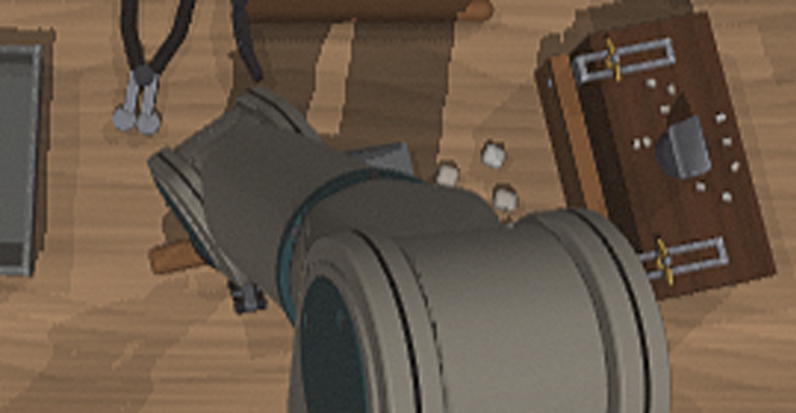

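The lip corner is at (405,150) beside the stones, and the arm hides the bottle. I'll check clearance in the scene view.

```bash
python3 -c "
from h import *
g=get_image('scene')[:,:,::-1]
cv2.imwrite('pics/s4.png',g[0:330,60:460])"
```

```text
(no output)
```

View pics/s4.png

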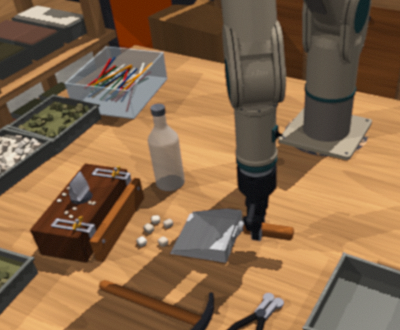

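The scene view shows the arm well clear of the bottle, with the pan just before the stones and aligned with them. Next I lower the scoop and advance.

Emit:
play_rows(deltas=[0,0,8,0,0.005,0,0,0,0,15,0,0.008,0,0,0,0,17,0,0.008,0,0,-4,0,17,0,0.008,0,0,-10,0,17,0,0.008,0,0,-16,0,17,0,0.008,0,0,-22,0,17,0,0.008,0,0,-28,0,17,0,0.008,0,0,-34,0,17,0,0.008,0,0,-40,0,17,0,0.008,0,0])

```text
clock: 5.68
eef_pos: [507.2, -3.3, 28.3]
tool_rot: [3.139, -0.011, 1.789]
force: [-2.6, 7.3, 10.2]
width: 23.5
gripper_force: 62.3
```

```bash
python3 -c "
from h import *
go((498.6+.213*40,31.9-.977*40,28,1.7855,.008))"
```

```text
t 5.67 p [507.2  -3.3  28.3] rot [ 3.139 -0.011  1.789] F [-2.6  7.3 10.2] w 23.5 q [ 0.16  0.78 -0.3   2.05  0.55  0.38 -0.36]
[-3.8, -0.9, 0.3] [0.003, -0.003, 0.003]
```

Emit:
play_rows(deltas=[-5,0,0,0,0,0,0,-10,0,0,0,0,0,0,-15,0,0,0,0,0,0,-20,0,0,0,0,0,0,-25,0,0,0,0,0,0,-30,0,0,0,0,0,0,-35,0,0,0,0,0,0,-40,0,0,0,0,0,0,-45,0,0,0,0,0,0,-50,0,0,0,0,0,0])

```text
clock: 6.92
eef_pos: [518.1, -51.1, 28.3]
tool_rot: [3.138, -0.012, 1.79]
force: [-2.7, 8.6, 13.9]
width: 23.0
gripper_force: 62.8
```

```bash
python3 -c "
from h import *
go((498.6+.213*90,31.9-.977*90,28,1.7855,.008))"
```

```text
t 6.92 p [518.1 -51.1  28.3] rot [ 3.138 -0.012  1.79 ] F [-2.7  8.6 13.9] w 23.0 q [ 0.27  0.79 -0.33  2.02  0.56  0.42 -0.27]
[-4.8, -1.4, 0.2] [0.004, -0.004, 0.004]
```

Emit:
play_rows(deltas=[-4,0,0,0,0,0,0,-8,0,0,0,0,0,0,-12,0,0,0,0,0,0,-16,0,0,0,0,0,0,-20,0,0,0,0,0,0,-24,0,0,0,0,0,0,-28,0,0,0,0,0,0,-32,0,0,0,0,0,0])

```text
clock: 7.92
eef_pos: [524.9, -80.4, 28.3]
tool_rot: [3.138, -0.014, 1.791]
force: [-2.6, 11.5, 17.0]
width: 23.1
gripper_force: 63.2
```

```bash
python3 -c "
from h import *
go((518.1+.213*30,-51.1-.977*30,28,1.7855,.008))
g=get_image('scene')[:,:,::-1]
cv2.imwrite('pics/s5.png',cv2.resize(g[130:290,80:320],None,fx=3,fy=3))"
```

```text
t 7.92 p [524.9 -80.4  28.3] rot [ 3.138 -0.014  1.791] F [-2.6 11.5 17. ] w 23.1 q [ 0.34  0.8  -0.35  1.99  0.56  0.45 -0.21]
[0.1, -0.4, 0.3] [0.004, -0.006, 0.005]
```

View pics/s5.png

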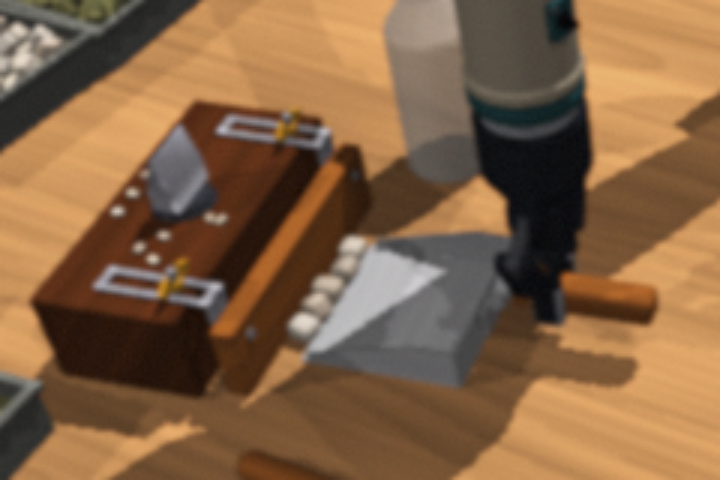

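Five stones in a row at the lip, (352,244) to (303,326), almost against the fence and within the pan width. I go on slowly.

Emit:
play_rows(deltas=[-2,0,0,0,0,0,0,-4,0,0,0,0,0,0,-6,0,0,0,0,0,0,-8,0,0,0,0,0,0,-9,0,0,0,0,0,0,-10,0,0,0,0,0,0])

```text
clock: 8.72
eef_pos: [527.2, -90.3, 28.3]
tool_rot: [3.138, -0.014, 1.79]
force: [-3.5, 12.3, 18.0]
width: 23.2
gripper_force: 63.2
```

```bash
python3 -c "
from h import *
go()"
```

```text
t 8.72 p [527.2 -90.3  28.3] rot [ 3.138 -0.014  1.79 ] F [-3.5 12.3 18. ] w 23.2 q [ 0.36  0.8  -0.35  1.98  0.56  0.46 -0.19]
```

Emit:
play_rows(deltas=[-1,0,0,0,0,0,0,-2,0,0,0,0,0,0,-3,0,0,0,0,0,0,-4,0,0,0,0,0,0,-5,0,0,0,0,0,0,-6,0,0,0,0,0,0,-7,0,0,0,0,0,0])

```text
clock: 9.6
eef_pos: [528.7, -97.0, 28.4]
tool_rot: [3.138, -0.014, 1.791]
force: [-2.7, 12.9, 18.4]
width: 23.0
gripper_force: 63.3
```

```bash
python3 -c "
from h import *
go()"
```

```text
t 9.6 p [528.7 -97.   28.4] rot [ 3.138 -0.014  1.791] F [-2.7 12.9 18.4] w 23.0 q [ 0.37  0.81 -0.36  1.97  0.56  0.46 -0.18]
```

Emit:
play_rows(deltas=[-1,0,0,0,0,0,0,-2,0,0,0,0,0,0,-3,0,0,0,0,0,0,-4,0,0,0,0,0,0,-4,0,0,0,0,0,0])

```text
clock: 10.22
eef_pos: [528.9, -97.7, 28.4]
tool_rot: [3.138, -0.017, 1.792]
force: [-5.8, 19.8, 21.0]
width: 23.0
gripper_force: 63.7
```

```bash
python3 -c "
from h import *
go()
g=get_image('scene')[:,:,::-1]
cv2.imwrite('pics/s6.png',cv2.resize(g[200:260,140:270],None,fx=6,fy=6,interpolation=cv2.INTER_CUBIC))"
```

```text
t 10.22 p [528.9 -97.7  28.4] rot [ 3.138 -0.017  1.792] F [-5.8 19.8 21. ] w 23.0 q [ 0.38  0.81 -0.36  1.97  0.56  0.47 -0.17]
```

View pics/s6.png

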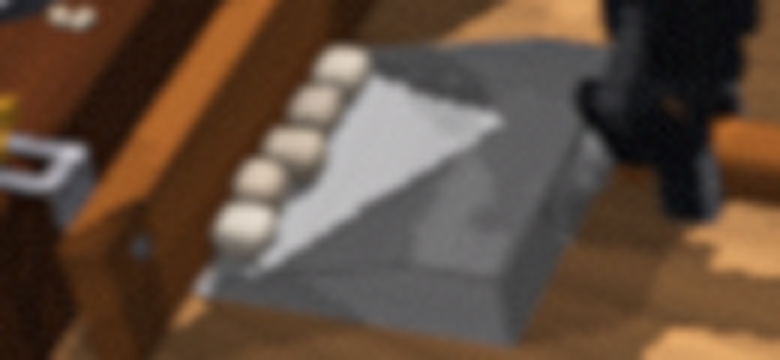

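The lip now sits at the fence foot, with its near corner at (205,285), and all five stones ride on the front of the pan. Force along the push rose by 7 N while the motion stopped, so this is fence contact. I press slightly more to confirm.

Emit:
play_rows(deltas=[-1,0,0,0,0,0,0,-2,0,0,0,0,0,0,-3,0,0,0,0,0,0,-3,0,0,0,0,0,0])

```text
clock: 10.78
eef_pos: [529.0, -97.8, 28.4]
tool_rot: [3.138, -0.021, 1.794]
force: [-8.7, 24.3, 22.6]
width: 23.1
gripper_force: 63.9
```

```bash
python3 -c "
from h import *
go()"
```

```text
t 10.78 p [529.  -97.8  28.4] rot [ 3.138 -0.021  1.794] F [-8.7 24.3 22.6] w 23.1 q [ 0.38  0.81 -0.37  1.96  0.56  0.47 -0.16]
```

Emit:
play_rows(deltas=[5,0,0,0,0,0,0,8,0,-2,0,-0.03,0,0,9,0,-6,0,-0.06,0,0,10,0,-12,0,-0.09,0,0,11,0,-20,0,-0.1,0,0,12,0,-29,0,-0.1,0,0,13,0,-39,0,-0.1,0,0,14,0,-49,0,-0.1,0,0,15,0,-58,0,-0.1,0,0,15,0,-64,0,-0.1,0,0])

```text
clock: 12.02
eef_pos: [526.3, -96.9, 91.7]
tool_rot: [3.141, 0.093, 1.785]
force: [0.1, 0.1, -3.1]
width: 23.0
gripper_force: 60.2
```

```bash
python3 -c "
from h import *
go()
g=get_image('scene')[:,:,::-1]
cv2.imwrite('pics/s7.png',cv2.resize(g[150:280,120:340],None,fx=3.5,fy=3.5,interpolation=cv2.INTER_CUBIC))"
```

```text
t 12.03 p [526.3 -96.9  91.7] rot [3.141 0.093 1.785] F [ 0.1  0.1 -3.1] w 23.0 q [ 0.28  0.68 -0.31  1.99  0.56  0.55 -0.24]
```

View pics/s7.png

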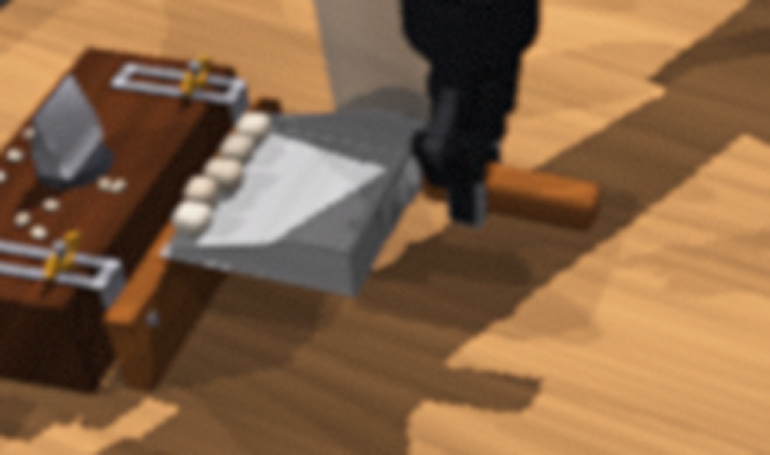

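All five stones lie along the lip inside the pan, with the scoop off the bench and clear of the fence. Now I carry it to the tray and refine the tray position.

```bash
python3 - <<'E'
from h import *
for c in[(407,255),(484,283),(447,372),(365,325)]: print("tray scene",pt("scene",*c,45).round())
im=cv2.imread("pics/top0.png");h=cv2.cvtColor(im,cv2.COLOR_BGR2HSV)
m=((h[...,1]<60)&(h[...,2]<120)).astype(np.uint8)
m[:,:187]=0;m[:,262:]=0;m[:178]=0;m[270:]=0
c=max(cv2.findContours(m,0,2)[0],key=cv2.contourArea);r=cv2.minAreaRect(c);print(r)
for q in cv2.boxPoints(r):print(pt("top",*q,45).round())
go((535,0,140,1.74,-.18),(571,300,150,1.6,-.18),(571,487,120,1.571,-.1))
E
```

```text
tray scene [477. 219.  45.]
tray scene [485. 373.  45.]
tray scene [700. 363.  45.]
tray scene [671. 208.  45.]
((219.87741088867188, 223.13865661621094), (66.96244049072266, 78.43798065185547), 1.2453641891479492)
[470. 374.  45.]
[678. 381.  45.]
[677. 205.  45.]
[469. 202.  45.]
t 12.07 p [526.6 -96.9  92.1] rot [3.14  0.093 1.785] F [-0.4  0.1 -2.2] w 23.2 q [ 0.28  0.68 -0.31  1.99  0.56  0.55 -0.24]
[88.1, 28.8, -56.3] [0.008, -0.087, 0.044]
[371.4, 127.8, -92.5] [0.027, -0.087, 0.183]
[556.2, 167.5, -79.6] [0.022, -0.007, 0.213]
```

Emit:
play_rows(deltas=[8,3,-8,0,-0.01,0.004,0,24,8,-22,0.002,-0.03,0.012,0,48,16,-36,0.004,-0.05,0.024,0,80,27,-50,0.006,-0.07,0.04,0,115,39,-62,0.009,-0.085,0.057,0,150,51,-72,0.012,-0.085,0.074,0,182,62,-78,0.014,-0.085,0.09,0,206,70,-80,0.016,-0.085,0.1,0,222,75,-80,0.018,-0.085,0.108,0,230,78,-80,0.018,-0.085,0.112,0])

```text
clock: 13.32
eef_pos: [551.5, 152.4, 149.1]
tool_rot: [-3.138, 0.177, 1.674]
force: [0.1, -0.7, -2.8]
width: 22.9
gripper_force: 60.2
```

```bash
python3 - <<'E'
from h import *
go((572,340,150,1.59,-.18),(574,490,120,1.571,-.12))
E
```

```text
t 13.32 p [551.5 152.4 149.1] rot [-3.138  0.177  1.674] F [ 0.1 -0.7 -2.8] w 22.9 q [-0.24  0.66 -0.28  1.78  0.45  0.85 -0.69]
[181.4, 39.6, -33.6] [0.012, -0.003, 0.083]
[333.4, 57.1, -30.4] [0.012, 0.057, 0.102]
```

Emit:
play_rows(deltas=[8,2,-2,0,0,0.004,0,24,5,-5,0.002,0,0.011,0,48,10,-9,0.003,0,0.022,0,84,18,-15,0.005,0,0.038,0,124,27,-23,0.008,0,0.057,0,164,36,-30,0.011,0,0.075,0,204,42,-36,0.012,0,0.087,0,240,47,-38,0.012,0.01,0.092,0,268,51,-38,0.012,0.02,0.097,0,284,53,-38,0.012,0.03,0.1,0])

```text
clock: 14.58
eef_pos: [574.0, 444.7, 135.7]
tool_rot: [3.141, 0.146, 1.574]
force: [0.1, -0.8, -2.5]
width: 23.2
gripper_force: 60.2
```

```bash
python3 - <<'E'
from h import *
go((574,490,120,1.571,-.05))
g=get_image('scene')[:,:,::-1]
cv2.imwrite('pics/s8.png',cv2.resize(g[160:400,300:620],None,fx=2.3,fy=2.3,interpolation=cv2.INTER_CUBIC))
E
```

```text
t 14.57 p [574.  444.7 135.7] rot [3.141 0.146 1.574] F [ 0.1 -0.8 -2.5] w 23.2 q [-0.62  0.9  -0.28  1.24  0.35  1.15 -0.97]
[47.0, 0.2, 8.9] [0.001, 0.096, 0.003]
```

View pics/s8.png

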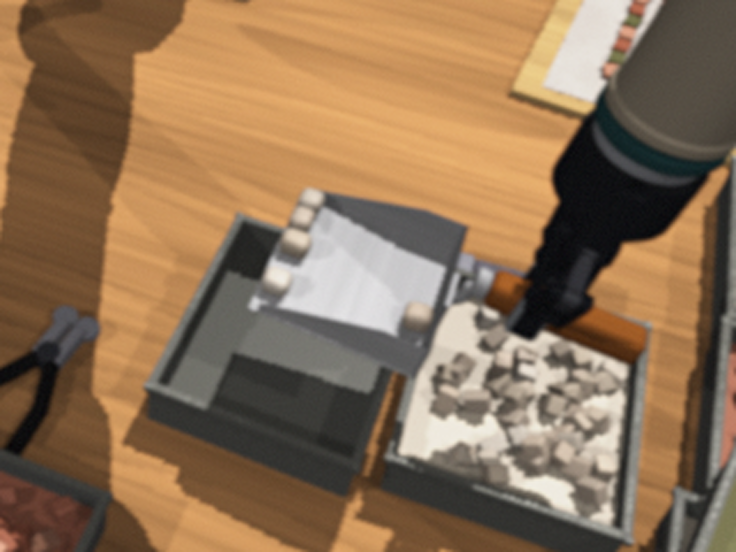

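All five stones are aboard, one at the back of the pan (415,318). The lip is over the empty tray. Now I compute the tilt about the lip.

```bash
python3 - <<'E'
from h import *
W=[]
for t in(0,.1,.2,.3,.4,.5,.6,.7,.8):
    W.append((577,318+175*np.cos(t)-27*np.sin(t),58+175*np.sin(t)+27*np.cos(t),1.571,t))
go(*W)
E
```

```text
t 14.62 p [573.8 446.  135.4] rot [3.141 0.144 1.575] F [-0.8  2.6 -3.5] w 23.2 q [-0.62  0.91 -0.28  1.24  0.35  1.15 -0.97]
[53.8, 3.4, 43.1] [0.0, 0.144, 0.004]
[47.8, 3.4, 26.5] [0.0, 0.244, 0.004]
[40.1, 3.4, 10.5] [0.0, 0.344, 0.004]
[30.9, 3.4, -4.6] [-0.0, 0.444, 0.004]
[20.2, 3.3, -18.7] [-0.0, 0.544, 0.004]
[8.2, 3.3, -31.7] [-0.0, 0.644, 0.004]
[-5.1, 3.2, -43.4] [-0.001, 0.744, 0.004]
[-19.4, 3.2, -53.8] [-0.001, 0.844, 0.004]
[-34.7, 3.2, -62.6] [-0.001, 0.944, 0.004]
```

Emit:
play_rows(deltas=[20,2,5,0,0.05,0,0,38,3,14,0,0.14,0,0,48,3,26,0,0.24,0,0,44,3,18,0,0.29,0,0,40,3,10,0,0.34,0,0,36,3,3,0,0.39,0,0,31,3,-5,0,0.444,0,0,26,3,-12,0,0.494,0,0,20,3,-19,0,0.544,0,0,14,3,-25,0,0.594,0,0])

```text
clock: 15.88
eef_pos: [578.8, 457.0, 159.3]
tool_rot: [3.14, -0.446, 1.572]
force: [-0.6, 0.4, -2.9]
width: 23.1
gripper_force: 60.3
```

```bash
python3 - <<'E'
from h import *
W=[]
for t in(.5,.6,.7,.8):
    W.append((577,318+175*np.cos(t)-27*np.sin(t),58+175*np.sin(t)+27*np.cos(t),1.571,t))
go(*W)
E
```

```text
t 15.88 p [578.8 457.  159.3] rot [ 3.14  -0.446  1.572] F [-0.6  0.4 -2.9] w 23.1 q [-0.17  0.83 -0.64  1.59  0.16  0.58 -0.69]
[4.2, -1.8, -5.0] [0.002, 0.054, 0.001]
[-0.3, -1.8, -22.1] [0.002, 0.154, 0.001]
[-6.5, -1.8, -38.7] [0.002, 0.254, 0.001]
[-14.3, -1.8, -54.6] [0.001, 0.354, 0.001]
```

Emit:
play_rows(deltas=[4,0,-5,0,0.054,0,0,2,0,-14,0,0.104,0,0,0,0,-22,0,0.154,0,0,-3,0,-31,0,0.204,0,0,-7,0,-39,0,0.254,0,0,-14,0,-54,0,0.354,0,0,-14,0,-54,0,0.354,0,0,-14,0,-54,0,0.354,0,0])

```text
clock: 16.88
eef_pos: [578.5, 422.7, 201.7]
tool_rot: [3.139, -0.799, 1.573]
force: [-0.8, 0.1, -2.5]
width: 23.0
gripper_force: 60.4
```

```bash
python3 - <<'E'
from h import *
go()
g=get_image('scene')[:,:,::-1]
cv2.imwrite('pics/s9.png',cv2.resize(g[160:400,300:620],None,fx=2.3,fy=2.3,interpolation=cv2.INTER_CUBIC))
E
```

```text
t 16.88 p [578.5 422.7 201.7] rot [ 3.139 -0.799  1.573] F [-0.8  0.1 -2.5] w 23.0 q [ 0.23  0.95 -1.    1.75  0.06  0.39 -0.42]
```

View pics/s9.png

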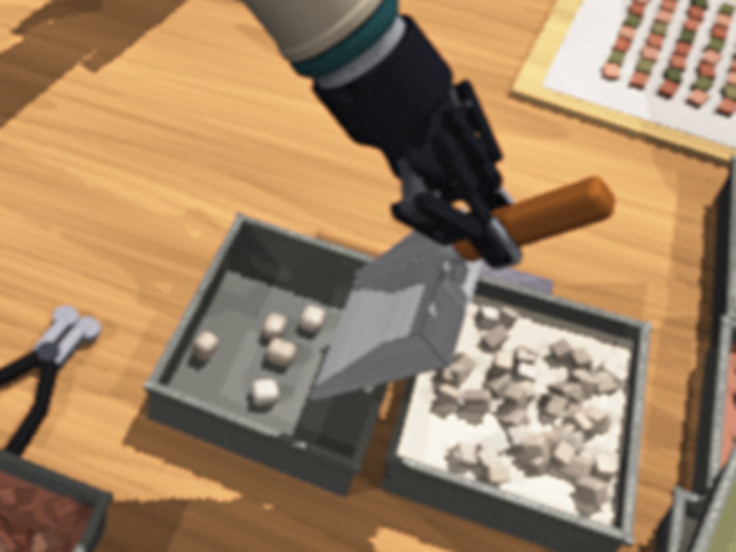

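All five stones lie in the empty tray: (204,347), (274,325), (312,318), (281,353) and (264,392). The scoop is empty. Now I return it to its starting place.

```bash
python3 - <<'E'
from h import *
go((560,400,240,1.573,.4),(500,250,220,1.58,0),(456,145,100,1.585,0))
E
```

```text
t 16.93 p [578.  423.7 202.3] rot [ 3.138 -0.8    1.576] F [ 0.3  0.7 -1. ] w 23.1 q [ 0.22  0.95 -1.    1.75  0.06  0.39 -0.42]
[10.6, -17.9, -43.3] [0.002, -0.4, 0.002]
[-108.1, -78.4, -136.9] [0.005, -0.8, -0.005]
[-267.2, -122.9, -128.6] [0.007, -0.799, -0.01]
```

Emit:
play_rows(deltas=[4,-6,-15,0,-0.13,0,0,8,-12,-30,0,-0.27,0,0,10,-18,-43,0,-0.4,0,0,-20,-33,-66,0,-0.53,0,0,-50,-48,-90,0,-0.66,0,0,-80,-64,-115,0,-0.8,0,0,-108,-78,-137,0,-0.8,0,0,-150,-90,-137,0,-0.8,0,0,-190,-105,-135,0,-0.8,0,0,-220,-115,-132,0,-0.8,0,0])

```text
clock: 18.18
eef_pos: [462.7, 175.8, 135.9]
tool_rot: [3.139, -0.001, 1.574]
force: [0.6, 0.2, -2.2]
width: 23.1
gripper_force: 60.3
```

```bash
python3 - <<'E'
from h import *
go((456,145,60,1.585,0),(456,145,29,1.585,0))
E
```

```text
t 18.18 p [462.7 175.8 135.9] rot [ 3.139e+00 -1.000e-03  1.574e+00] F [ 0.6  0.2 -2.2] w 23.1 q [-0.13  0.58 -0.42  2.03  0.41  0.61 -0.83]
[-30.8, -7.0, 75.9] [0.003, -0.001, -0.011]
[-30.9, -7.1, 106.9] [0.003, -0.001, -0.011]
```

Emit:
play_rows(deltas=[-10,-2,20,0,0,0,0,-20,-5,45,0,0,0,0,-29,-7,70,0,0,0,0,-31,-7,85,0,0,0,0,-31,-7,94,0,0,0,0,-31,-7,100,0,0,0,0,-31,-7,104,0,0,0,0,-31,-7,107,0,0,0,0,-31,-7,107,0,0,0,0])

```text
clock: 19.3
eef_pos: [457.6, 145.0, 29.1]
tool_rot: [3.138, -0.002, 1.573]
force: [-0.4, 2.2, 2.8]
width: 23.0
gripper_force: 61.1
```

```bash
python3 - <<'E'
from h import *
go((456,145,28,1.585,0))
E
```

```text
t 19.3 p [457.6 145.   29.1] rot [ 3.138e+00 -2.000e-03  1.573e+00] F [-0.4  2.2  2.8] w 23.0 q [-0.2   0.75 -0.25  2.13  0.57  0.32 -0.92]
[-0.0, -1.6, 1.1] [0.003, -0.002, -0.012]
```

On the bench. I open the gripper and retreat upward.

Emit:
play_rows(deltas=[0,0,0,0,0,0,0.5,0,0,0,0,0,0,1,0,0,0,0,0,0,1,0,0,0,0,0,0,1,0,0,-20,0,0,0,1,0,0,-50,0,0,0,1,0,0,-90,0,0,0,1,0,0,-130,0,0,0,1,0,0,-150,0,0,0,1,0,0,-150,0,0,0,1])

```text
clock: 20.55
eef_pos: [457.6, 144.0, 179.8]
tool_rot: [3.137, -0.001, 1.571]
force: [-0.0, -0.4, -0.4]
width: 85.2
gripper_force: 0.0
```

```bash
python3 - <<'E'
from h import *
go()
g=get_image('scene')[:,:,::-1]
cv2.imwrite('pics/s10.png',g)
E
```

```text
t 20.55 p [457.6 144.  179.8] rot [ 3.137e+00 -1.000e-03  1.571e+00] F [-0.  -0.4 -0.4] w 85.2 q [-0.01  0.5  -0.5   2.03  0.37  0.69 -0.74]
```

View pics/s10.png

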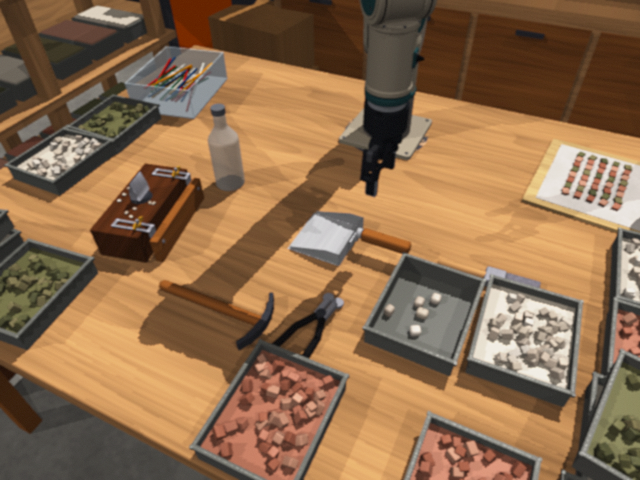

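The scoop is flat on the bench at (330,238) and released. All five stones are in the tray (388-436, 298-330) and nothing else has moved.

```bash
python3 -c "
from cell import finish_job
print(finish_job())"
```

```text
the job is handed in; nothing more can be done
None
```

The job is handed in: all five stones are in the empty tray, the scoop is flat on the bench and released, and the last picture shows the tray, hammer, nippers, brush and bottle where they were (no verdict was returned).

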